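Put two spice tins back in the row on the braai ledge

TASK

Two spice tins are missing from the row on the ledge: the yellow one stands on the counter and the blue one stands edgewise in the pulled-out tray of the black skewer caddy. Stand each of them upright in a gap of the row, one to a gap and in either order, broad face to the front and neatly in line with its neighbours, and push the tray fully home. Leave the three red tins, the glass jar, the meat fork and the spatula where they are.

Things in the scene. Friction and masses are not known exactly. Their poses are not given: they have to be found in the camera images.
- ledge: raised concrete ledge lying along y on the counter, 180 mm deep (its x), 1500 mm long (its y), 50 mm high. Fixed; it may be a little turned. Origin: centre of its underside, at counter height. The row of tins stands on its lengthwise centre line (its x = 0), broad faces to the front (its -x, the robot's side).
- tin_a: red rectangular spice tin, 34 mm deep (its x), 52 mm wide (its y; broad label faces look to its +x and -x, both alike), 78 mm high (the lid, its top 7 mm, is 2 mm slimmer all round), about 110 g, loose. Origin: centre of the underside, z up. Stands at the +y end of the row; loose.
- tin_c: red rectangular spice tin, 34 mm deep (its x), 52 mm wide (its y; broad label faces look to its +x and -x, both alike), 78 mm high (the lid, its top 7 mm, is 2 mm slimmer all round), about 110 g, loose. Origin: centre of the underside, z up. Stands in the middle of the row; loose. Between it and each end tin is a gap for one tin: 68 to 72 mm between the facing sides.
- tin_e: red rectangular spice tin, 34 mm deep (its x), 52 mm wide (its y; broad label faces look to its +x and -x, both alike), 78 mm high (the lid, its top 7 mm, is 2 mm slimmer all round), about 110 g, loose. Origin: centre of the underside, z up. Stands at the -y end of the row; loose.
- tin_counter: yellow rectangular spice tin, 34 mm deep (its x), 52 mm wide (its y; broad label faces look to its +x and -x, both alike), 78 mm high (the lid, its top 7 mm, is 2 mm slimmer all round), about 110 g, loose. Origin: centre of the underside, z up. Starts upright on the bare counter in front of the ledge.
- tin_tray: blue rectangular spice tin, 34 mm deep (its x), 52 mm wide (its y; broad label faces look to its +x and -x, both alike), 78 mm high (the lid, its top 7 mm, is 2 mm slimmer all round), about 110 g, loose. Origin: centre of the underside, z up. Starts upright in the tray, turned a quarter: its 52 mm width lies along the tray, its broad faces look at the walls of its channel.
- tray_channel (a point): middle of the floor of the tray's +y channel, where the blue tin stands; moves with the tray. The channel runs along the caddy's x; it is 46 mm wide, its walls rise 1 mm above the tin's lid: no room for a finger beside the broad faces, but 35 mm or more free before and behind the tin. The floor is 8 mm above the ledge's top.
- caddy: black plastic caddy fixed on the ledge beyond one end of the row, 160 mm deep (its x), 113 mm wide (its y). Seven short steel skewers lie side by side across its top, upper side 114 mm above the ledge, ends 72 mm to either side of its middle. Origin: centre of its underside, on the ledge. Its front is its -x: there the tray slides out, over the counter.
- tray (a joint): slide of the caddy's tray, m: 0 fully home (front panel against the caddy), starts 0.135 to 0.15 pulled out along the caddy's -x; it stays where it is left, about 1.5 N plus 4 N per m/s moves it.
- tray_front (a point): middle of the top edge of the tray's flat front panel (outer face), 102 mm above the ledge; the panel is 113 mm wide, 98 mm high and 4 mm thick and moves with the tray. A small bar handle, 60 mm long, stands 22 mm out from it, its top 58 mm below this point.
- board: wooden utensil board fixed on the ledge beyond the other end of the row, 170 mm deep (its x), 200 mm wide (its y), 12 mm thick; the jar, the fork and the spatula rest on it side by side. Origin: centre of its underside, on the ledge.
- jar: squat glass spice jar with a steel lid, 66 mm across, 68 mm high, standing on the board; loose. Origin: centre of its underside. Not to be moved.
- fork: stainless steel meat fork lying across the ledge on the board, handle towards the robot, 280 mm long, 30 mm wide, 10 mm high; loose. Origin: mid-length, underside; x points along it to the tines. Not to be moved.
- spatula: green hard silicone spatula lying beside the fork in the same way, 280 mm long, 65 mm wide at the blade, 12 mm high; loose. Origin: mid-length, underside; x points along it to the blade. Not to be moved.
Not all that is in view belongs to the job. Several things have the shape of the tin_tray; the one meant has the colours described above. There is more than one size of the tin_counter; the one meant has the size given above.

How it is judged:
At the end, for the whole second after the job is handed in: Yellow and blue tin stand at rest on the ledge, one in each gap: within 8 mm of the row's line (ledge's centre line), 0.12 rad of square to the ledge, leaning under 0.08 rad. Red tins upright, within 10 mm of their start and 0.12 rad of square. Tray home to 5 mm (x of tin_counter in the frame of ledge between -0.008 and 0.008 m and z of tin_counter in the frame of ledge between 0.046 and 0.055 m and angle between the y axis of each of tin_counter, tin_tray, tin_a, tin_c, tin_e and the y axis of ledge, either way round below 0.12 rad and angle between each of tin_counter, tin_tray, tin_a, tin_c, tin_e's own z axis and vertical below 0.08 rad and (y of tin_counter in the frame of tin_c between 0.046 and 0.076 m or y of tin_counter in the frame of tin_c between -0.076 and -0.046 m) and linear speed of each of tin_counter, tin_tray below 0.02 m/s and x of tin_tray in the frame of ledge between -0.008 and 0.008 m and z of tin_tray in the frame of ledge between 0.046 and 0.055 m and (y of tin_tray in the frame of tin_c between 0.046 and 0.076 m or y of tin_tray in the frame of tin_c between -0.076 and -0.046 m) and horizontal distance between tin_counter and tin_tray above 0.09 m and distance of each of tin_a, tin_c, tin_e from where it was at the start of the episode below 0.01 m and value of joint tray below 0.005 m); the robot touches nothing.
It fails at once if the jar is shifted by more than 20 mm (distance of jar from where it was at the start of the episode above 0.02 m).
It fails at once if the fork is shifted by more than 20 mm (distance of fork from where it was at the start of the episode above 0.02 m).
It fails at once if the spatula is shifted by more than 20 mm (distance of spatula from where it was at the start of the episode above 0.02 m).
It fails at once if one of the three standing row tins is tipped by more than 20 degrees (angle between any of tin_a, tin_c, tin_e's own z axis and vertical above 0.35 rad).
It also fails if it takes over 67 s, if anything falls off the work surface, if the arm or the gripper's body presses on something with over 40 N, if the wrist force passes 120 N, or if a joint passes its speed limit or range.

ROBOT

A 6-joint arm with a two-finger parallel gripper is mounted at the origin on the work surface. World frame = base frame: x ahead of the robot, y to its left, z up, the work surface at z = 0. Lengths are in m, angles in rad, forces in N, time in s.
With the tool pointing down it reaches from about 0.35 to 0.975 m from the base axis. Payload 4.9 kg.
Tool frame: the origin (TCP) lies midway between the tips of the shut fingers; the grasp point (between the pads) lies 19 mm behind it (ctrl.hold_point_z is the distance from the TCP to the grasp point, in m); z points along the fingers, y is the line along which they close (so a half turn about z gives the same grasp; the last joint's range is limited). The gripper opens to 85 mm and grips with 20 to 120 N. Pads are 22 mm wide; open, the fingers measure 114 mm over their backs; the gripper's body (76 mm by 85 mm) begins 54 mm behind the grasp point. The pads swing forward as they close: fully open they stand 13 mm farther back than shut.
Start: joints at [-1.332, 0.053, 1.613, -0, 1.476, -0.119], TCP at [0.219, -0.585, 0.231] pointing down, gripper open.
Joint ranges: [-3.01, 3.01], [-1.01, 2.22], [0.06, 2.58], [-1.02, 4.17], [0.09, 2.62], [-3.14, 3.14]. Speed limits (rad/s): [2.57, 2.57, 3.14, 3.14, 3.14, 3.14].

INTERFACE

Orientations are given as a rotation vector (axis times angle).
In Python, from station import status, viewer, finish_job, ctrl gives the robot as it stands.
- The arm moves only by the shell command python3 -m jog 'ROWS' [FORCE]. ROWS is JSON, a list of rows, each a list of 7 numbers: the turn, a rotation vector about the tool's x, y, z each as a share of 5 degrees, from -1 to 1, then the shift along the tool's x, y, z each as a share of 30 mm, from -1 to 1, then the opening, from -1 (shut) to 1 (fully open). A call has 1 to 5 rows; each row shifts and turns the commanded pose from where the row before left it, along the tool's axes as they then stand; what a row does not reach is not made up. A row lasts 1/8 s, in which the tool goes at most 62.5 mm and 10.7 degrees, less where a joint would pass 70% of its speed; a pose out of reach is approached as far as the arm can. A call with a number of a shift or a turn outside -1 to 1 is refused whole. A call with a gripper value outside its range is refused whole. The fingers move at their own pace and stop on an object; FORCE is the grip in N (left out, the last holds). Time passes only in rows, so rows that do not move let the fingers close. It gives the time, the measured TCP pose, the force, the opening and the grip force at its end, in the units of the state.
- status.get_obs(): the state, without advancing time (a new reading comes with each control period).
- viewer.get_image(name): name is "scene" or "top"; returns a dict with "img" (420x560x3 uint8, red, green, blue), "fovy" (degrees; the focal length in pixels is half the picture's height over the tangent of half this angle, whatever the lens; pixels are square), "cx", "cy" (the principal point, pixels), "rvec" (rotation vector, rad) and "tvec" (3), from world to camera coordinates, as OpenCV has them. Camera axes: x right, y down, z forward; pixel columns grow to the right and rows downward; lengths in m; the calibration is good to about 2 mm. A picture is of the moment at which its call begins. There is no depth.
- finish_job(): hands the job in; it is judged then, once.
The state is a dict: "t": time; "q": joint angles; "dq": joint speeds; "effort": joint torques, N m; "tool_pos": TCP position; "tool_rot": TCP orientation; "contact_force": force on the tool from outside, world axes, zero at the start; "wrist_torque": the same for the moment, N m; "opening": finger opening in m; "grip_force": force on a finger pad.
Only numpy, scipy, OpenCV 4.12 (cv2) and the standard library are available. Lean on these libraries where they do the work, as an engineer would, in place of code of your own. Each camera call takes 0.05 s, during which the arm holds its last target. There are 200 camera calls.

## Working session

There is one attempt and no reset: what is moved stays moved. The work goes in short steps, Python scripts to look and compute and a shell command to move; the robot and the scene stay as the last step left them, time stands still between calls to the robot, and variables do not carry over. Pictures are saved under pics/ and viewed, at most 10 in all, crops included, and the job is handed in when it is done.

```bash
mkdir -p pics; ls; python3 - <<'E'
from station import status, viewer, ctrl
import cv2,numpy as np
o=status.get_obs();print({k:np.round(v,3).tolist() for k,v in o.items()});print(ctrl.hold_point_z)
for n in("scene","top"):
    d=viewer.get_image(n);cv2.imwrite(f"pics/{n}0.png",d["img"][:,:,::-1]);print(n,d["fovy"],d["cx"],d["cy"],d["rvec"],d["tvec"])
E
```

```text
pics
{'t': 0.0, 'q': [-1.332, 0.053, 1.614, -0.0, 1.476, -0.119], 'dq': [-0.0, 0.001, 0.0, 0.002, 0.001, -0.001], 'effort': [-0.0, -39.368, -37.018, -0.0, 0.007, 0.0], 'tool_pos': [0.219, -0.585, 0.23], 'tool_rot': [-3.089, -0.559, 0.0], 'contact_force': [0.616, 0.02, -0.066], 'wrist_torque': [0.013, -0.045, -0.017], 'grip_force': 0.0, 'opening': 0.086}
0.0187
scene 49.48370792549941 277.87051955064766 202.0739382580977 [ 1.35131349  2.36843389 -0.75698634] [ 0.24852831 -0.34978534  1.53563321]
top 52.218725881463946 281.57917178550053 208.96592204298497 [ 2.22991056 -2.16967035  0.09839437] [0.0133202  0.55838373 1.09119495]
```

View pics/scene0.png

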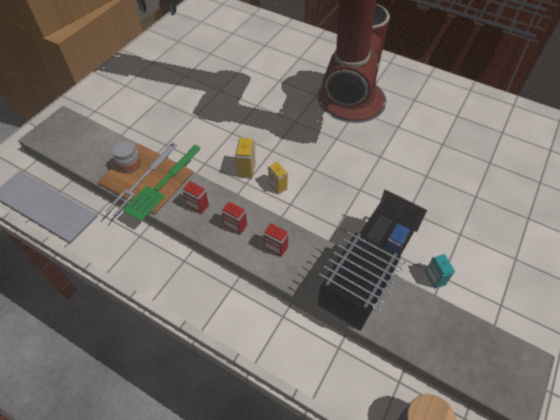

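View pics/top0.png

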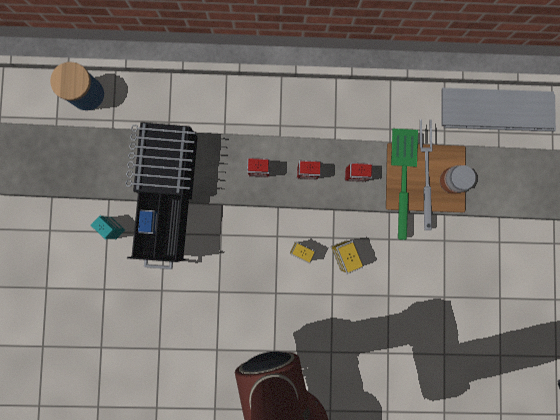

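The top view shows the row's red tins at (258,167), (309,169) and (359,171). The caddy's tray is pulled out, with blue tin at (147,222); the jar, fork and spatula are on the board at the right. There are two yellow tins, at (303,252) and (349,256) (scene (278,178) and (245,158)); their sizes need measuring. A teal decoy stands at (105,227).

```bash
cat > h.py <<'E'
import cv2,numpy as np
from station import status,viewer
class Cam:
    def __init__(s,n):
        d=viewer.get_image(n);s.img=d["img"];s.hsv=cv2.cvtColor(s.img,cv2.COLOR_RGB2HSV)
        f=s.img.shape[0]/2/np.tan(np.radians(d["fovy"]/2));s.K=np.array([[f,0,d["cx"]],[0,f,d["cy"]],[0,0,1]])
        s.rv=np.array(d["rvec"]);s.R=cv2.Rodrigues(s.rv)[0];s.t=np.array(d["tvec"]);s.C=-s.R.T@s.t
        s.P=s.K@np.c_[s.R,s.t]
    def plane(s,p,z):
        p=np.atleast_2d(p);r=np.c_[p,np.ones(len(p))]@np.linalg.inv(s.K).T@s.R
        return s.C+r*((z-s.C[2])/r[:,2])[:,None]
    def proj(s,X): return cv2.projectPoints(np.atleast_2d(X).astype(float),s.rv,s.t,s.K,None)[0][:,0]
    def mask(s,lo,hi): return cv2.inRange(s.hsv,np.array(lo),np.array(hi))
    def blobs(s,lo,hi,amin=30):
        m=s.mask(lo,hi);cs=cv2.findContours(m,0,cv2.CHAIN_APPROX_NONE)[0]
        return [c[:,0] for c in cs if cv2.contourArea(c)>amin]
def tri(a,pa,b,pb):
    X=cv2.triangulatePoints(a.P,b.P,np.array(pa,float).reshape(2,1),np.array(pb,float).reshape(2,1));return (X[:3]/X[3]).ravel()
E
python3 - <<'E'
from h import *
T,S=Cam("top"),Cam("scene")
print(T.C,S.C)
for n,lo,hi in(("yel",(20,120,90),(34,255,255)),("blue",(105,120,60),(125,255,255)),("red",(0,150,90),(6,255,255)),("teal",(85,120,40),(102,255,255))):
  for c in(T,S):
    print(n,[(cv2.contourArea(b),np.round(b.mean(0),1).tolist()) for b in c.blobs(lo,hi,12)])
a=T.img[130:280,90:390][:,:,::-1]; b=S.img[130:290,180:460][:,:,::-1]
a=cv2.resize(a,(800,400),interpolation=cv2.INTER_CUBIC)
cv2.imwrite("pics/t1.png",a);cv2.imwrite("pics/s1.png",cv2.resize(b,(800,457),interpolation=cv2.INTER_CUBIC))
E
```

```text
[0.48535213 0.05460815 1.12433425] [1.1470268  0.37718172 1.04132076]
yel [(201.5, [303.2, 252.3]), (381.5, [350.2, 256.8])]
yel [(89.5, [281.9, 184.0]), (117.0, [277.5, 169.5]), (206.5, [244.3, 167.3]), (200.0, [244.4, 146.5])]
blue [(219.5, [144.9, 221.2])]
blue [(176.5, [399.2, 233.2])]
red [(16.5, [347.0, 172.7]), (194.5, [361.2, 169.7]), (198.5, [309.7, 167.5]), (200.5, [257.7, 165.0])]
red [(152.5, [275.7, 231.7]), (15.0, [242.5, 221.2]), (134.0, [233.1, 209.5]), (40.0, [202.9, 202.7]), (126.5, [193.7, 188.7])]
teal [(360.5, [107.9, 228.2])]
teal [(198.5, [444.1, 265.7])]
```

View pics/t1.png

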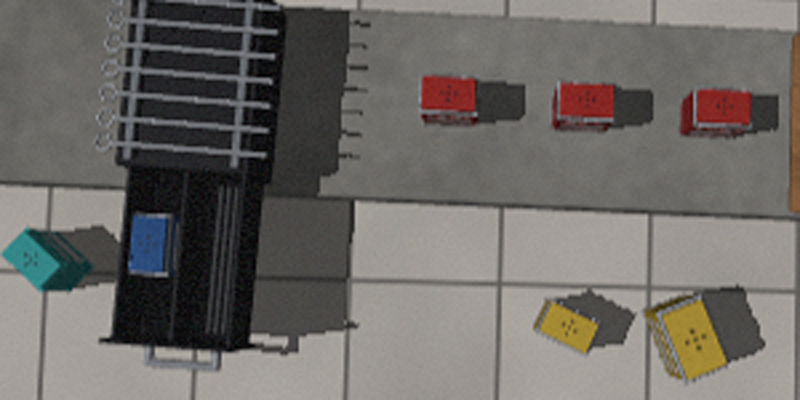

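View pics/s1.png

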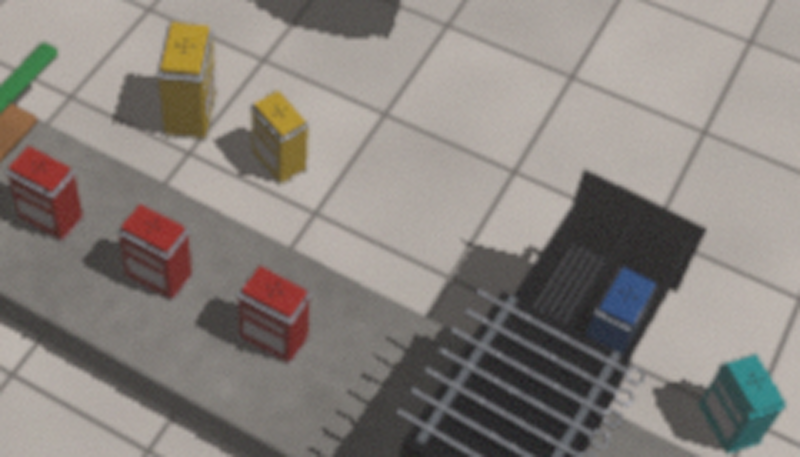

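Yellow candidates: (303,252) has a lid of ~200 px, like the red ones; (349,256) is ~380 px and taller, so too big. The one meant is (303,252), scene (278,170). The blue one in the tray is at (147,222), not the teal one standing outside at (105,227). The crops confirm both choices. Now to measure.

```bash
cat >> h.py <<'E'
HUE={"yel":(20,34,120,110),"blue":(105,125,120,60),"red":(0,6,150,110)}
def lid(c,col,near,vmin=None):
    """centroid (px) and contour of the lid blob nearest to a pixel; lid = brightest patch"""
    h0,h1,s,v=HUE[col];m=c.mask((h0,s,vmin or v),(h1,255,255))
    m=cv2.morphologyEx(m,cv2.MORPH_CLOSE,np.ones((3,3),np.uint8))
    m=cv2.morphologyEx(m,cv2.MORPH_OPEN,np.ones((3,3),np.uint8))
    cs=[k for k in cv2.findContours(m,0,cv2.CHAIN_APPROX_NONE)[0] if cv2.contourArea(k)>40]
    k=min(cs,key=lambda k:np.linalg.norm(k[:,0].mean(0)-near))
    r=cv2.minAreaRect(k);mm=np.zeros_like(m);cv2.drawContours(mm,[k],-1,255,-1)
    M=cv2.moments(mm,True);return np.array([M["m10"],M["m01"]])/M["m00"],k[:,0],M["m00"]
def rect(c,k,z):
    X=c.plane(k,z)[:,:2];(x,y),(w,h),a=cv2.minAreaRect((X*1000).astype(np.float32))
    if w>h: a+=0; L,W=w,h
    else: a+=90; L,W=h,w
    return np.array([x,y])/1000,L,W,(a+90)%180-90   # a: long-side direction, deg from world x, (-90,90]
E
python3 - <<'E'
from h import *
T,S=Cam("top"),Cam("scene")
for n,col,pt,ps in(("yel","yel",(303,252),(277,169)),("big","yel",(350,257),(244,147)),("blue","blue",(147,222),(400,231)),("tin_a","red",(258,165),(276,231)),("tin_c","red",(310,167),(233,209)),("tin_e","red",(361,170),(194,188))):
    p,k,A=lid(T,col,pt)
    for v in(None,):
        q,k2,A2=lid(S,col,ps)
    vt=T.hsv[int(p[1])-0,int(p[0])][2];vs=[int(S.hsv[int(ps[1])+d,int(ps[0])][2]) for d in(-6,-3,0,3,6,9,12,15)]
    X=tri(T,p,S,q);z=X[2]
    print(n,p.round(1),A,q.round(1),A2,"tri",X.round(4),"top-ray@z",T.plane(p,z)[0].round(4),[np.round(i,3) for i in rect(T,k,z)],vs)
# ledge edges
E
```

```text
yel [302.3 252. ] 239.0 [279.7 175.7] 252.0 tri [ 0.4479 -0.0227  0.0474] top-ray@z [ 0.4493 -0.0256  0.0474] [array([ 0.45 , -0.025]), np.float64(53.821), np.float64(27.96), np.float64(65.011)] [173, 170, 147, 175, 147, 89, 91, 92]
big [349.6 257.6] 448.0 [244.4 146.5] 229.0 tri [ 0.4412 -0.1369  0.0966] top-ray@z [ 0.4405 -0.1356  0.0966] [array([ 0.44 , -0.132]), np.float64(62.325), np.float64(47.846), np.float64(22.935)] [175, 158, 151, 173, 173, 111, 97, 97]
blue [145.  221.2] 255.0 [399.2 233.3] 195.0 tri [0.5135 0.3431 0.134 ] top-ray@z [0.5131 0.3439 0.134 ] [array([0.513, 0.344]), np.float64(44.504), np.float64(29.582), np.float64(-1.617)] [113, 127, 110, 123, 128, 126, 89, 74]
tin_a [257.5 164.8] 225.0 [275.6 231.6] 176.0 tri [0.6534 0.0896 0.1263] top-ray@z [0.653  0.0903 0.1263] [array([0.654, 0.09 ]), np.float64(44.57), np.float64(26.051), np.float64(-88.251)] [128, 142, 135, 146, 135, 107, 80, 76]
tin_c [309.7 167.2] 227.0 [233.3 209.5] 154.0 tri [ 0.6513 -0.0327  0.1254] top-ray@z [ 0.6511 -0.0324  0.1254] [array([ 0.65 , -0.032]), np.float64(45.018), np.float64(26.144), np.float64(-88.263)] [134, 144, 131, 148, 115, 92, 84, 84]
tin_e [360.8 169.6] 220.0 [193.7 188.8] 143.0 tri [ 0.6493 -0.154   0.1251] top-ray@z [ 0.6491 -0.1537  0.1251] [array([ 0.65 , -0.154]), np.float64(43.083), np.float64(26.205), np.float64(-88.269)] [128, 143, 129, 148, 126, 95, 84, 85]
```

```bash
python3 - <<'E'
from h import *
T,S=Cam("top"),Cam("scene")
p,k,A=lid(T,"yel",(303,252),130)
q,k2,A2=lid(S,"yel",(277,169),130);X=tri(T,p,S,q)
print("yel",p,A,q,A2,X.round(4),[np.round(i,3) for i in rect(T,k,.078)])
print(np.round(T.plane(cv2.boxPoints(cv2.minAreaRect(k)),.078),4).tolist())
# PCA yaw for lids on plane (pixels cast)
def pca(col,near,z,v=None):
    p,k,A=lid(T,col,near,v);m=np.zeros(T.hsv.shape[:2],np.uint8);cv2.drawContours(m,[k[:,None]],-1,255,-1)
    P=T.plane(np.argwhere(m)[:,::-1],z)[:,:2];P-=P.mean(0);w,V=np.linalg.eigh(P.T@P/len(P));d=V[:,1]
    return np.degrees(np.arctan2(d[1],d[0])).round(1),np.sqrt(12*w).round(4)
print("pca yel",pca("yel",(303,252),.078,130),"blue",pca("blue",(147,222),.135),[pca("red",n,.128) for n in((258,165),(310,167),(361,170))])
# ledge edges
g=cv2.GaussianBlur(T.hsv[:,:,2],(3,3),0).astype(float)
def edge(cols,r0,r1,sgn):
    pts=[]
    for c in cols:
        d=sgn*np.diff(g[r0:r1,c]);i=int(d.argmax())
        if 0<i<len(d)-1:
            y0,y1,y2=d[i-1:i+2];o=(y0-y2)/(2*(y0-2*y1+y2)+1e-9)
            pts.append((c,r0+i+.5+o))
    pts=np.array(pts,float)
    for _ in range(5):
        f=np.polyfit(pts[:,0],pts[:,1],1);e=abs(np.polyval(f,pts[:,0])-pts[:,1]);pts=pts[e<max(1,2*np.median(e))]
    return f,len(pts),e.std()
for nm,cols,r0,r1,s,z in(("rear",range(235,385),120,155,-1,.05),("rear2",range(20,125),110,145,-1,.05),("front",range(240,385),190,225,1,0.0),("front r",range(480,550),195,230,1,0.)):
    f,n,e=edge(cols,r0,r1,s)
    for zz in(.05,0.):
        W=T.plane([(c,np.polyval(f,c)) for c in(cols[0],cols[-1])],zz)
        d=W[0]-W[1];print(nm,zz,f.round(4),n,round(e,2),W[:,:2].round(4).tolist(),"yaw",np.degrees(np.arctan2(-d[0],d[1])).round(2))
E
```

```text
yel [302.90454545 252.15909091] 220.0 [277.83333333 169.5       ] 132.0 [ 0.4498 -0.0248  0.0747] [array([ 0.45 , -0.025]), np.float64(45.819), np.float64(27.164), np.float64(65.011)]
[[0.4473, 0.0018, 0.078], [0.4718, -0.0098, 0.078], [0.4525, -0.0512, 0.078], [0.428, -0.0396, 0.078]]
pca yel (np.float64(66.2), array([0.0278, 0.0461])) blue (np.float64(178.2), array([0.029 , 0.0445])) [(np.float64(90.3), array([0.0272, 0.0459])), (np.float64(89.4), array([0.0274, 0.0466])), (np.float64(88.9), array([0.0276, 0.0447]))]
rear 0.05 [ 0.1493 85.3927] 77 0.75 [[0.7776, 0.1537], [0.7326, -0.2277]] yaw -6.72
rear 0.0 [ 0.1493 85.3927] 77 0.75 [[0.7912, 0.1583], [0.7441, -0.2409]] yaw -6.72
rear2 0.05 [5.080000e-02 1.218745e+02] 75 0.09 [[0.7534, 0.6909], [0.7485, 0.432]] yaw -1.08
rear2 0.0 [5.080000e-02 1.218745e+02] 75 0.09 [[0.7659, 0.7205], [0.7607, 0.4495]] yaw -1.08
front 0.05 [4.560000e-02 1.949748e+02] 145 0.05 [[0.5604, 0.1338], [0.5541, -0.2297]] yaw -1.0
front 0.0 [4.560000e-02 1.949748e+02] 145 0.05 [[0.5639, 0.1375], [0.5573, -0.2429]] yaw -1.0
front r 0.05 [4.420000e-02 1.956636e+02] 70 0.06 [[0.5498, -0.4751], [0.547, -0.6531]] yaw -0.92
front r 0.0 [4.420000e-02 1.956636e+02] 70 0.06 [[0.5528, -0.4998], [0.5498, -0.686]] yaw -0.92
```

Ledge yaw is -1.0°. The row line from the red lids (x ≈ 0.6513 + 0.0172·(y+0.0327)) agrees with the front edge + 90 mm to under 1 mm. Triangulated lid heights of 0.075, 0.134 and 0.126 m fit the expected 0.078, 0.136 and 0.128.

```bash
cat > go.py <<'E'
import sys,numpy as np
from scipy.spatial.transform import Rotation as Ro
from station import status
# usage: go.py x y z dir(deg of tool y, mod 180) -> turn about tool z (x5deg) and shift in tool axes after that turn (x30mm)
x,y,z,d=map(float,sys.argv[1:5]);o=status.get_obs();R=Ro.from_rotvec(o["tool_rot"]).as_matrix()
cur=np.degrees(np.arctan2(R[1,1],R[0,1]));w=(d-cur+90)%180-90
if len(sys.argv)>5: w=w-180*np.sign(w)
R2=R@Ro.from_rotvec([0,0,np.radians(-w)]).as_matrix()
s=R2.T@(np.array([x,y,z])-o["tool_pos"])
# tilt correction: tool z to -world z
t=np.cross(R2.T@[0,0,-1],[0,0,1.])*-1
print("t",round(o["t"],2),"pos",np.round(o["tool_pos"],4),"dir",cur.round(2),"turn rows",round(-w/5,2),"shift x,y,z /30mm",(s/.03).round(2),"tilt(deg)",np.degrees(t).round(2),"F",np.round(o["contact_force"],1),"open",round(float(o["opening"]),4),"grip",round(float(o["grip_force"]),1),"q6",np.round(o["q"][5],2))
E
python3 -m jog '[[0,0,-1,0,0,0,1],[0,0,-1,0,0,0,1],[0,0,-1,0,0,0,1],[0,0,-1,0,0,0,1],[0,0,-1,0,0,0,1]]' && python3 -m jog '[[0,0,-1,0,0,0,1],[0,0,-1,0,0,0,1],[0,0,-1,0,0,0,1],[0,0,-1,0,0,0,0.4]]' 
python3 go.py .450 -.025 .22 -24.5
```

```text
t: 1.02
tool_pos: [0.2189, -0.5854, 0.2313]
tool_rot: [-2.895, -1.219, 0.0]
contact_force: [-0.1, -0.3, -0.3]
opening: 0.0856
grip_force: 0.0
t: 1.52
tool_pos: [0.2189, -0.5854, 0.2313]
tool_rot: [2.64, 1.703, -0.0]
contact_force: [-0.1, -0.1, -0.9]
opening: 0.0697
grip_force: 0.0
t 1.52 pos [ 0.2189 -0.5854  0.2313] dir -24.34 turn rows 0.03 shift x,y,z /30mm [20.19 -0.74  0.38] tilt(deg) [ 0.  0. -0.] F [-0.1 -0.1 -0.9] open 0.0697 grip 0.0 q6 -0.91
```

```bash
python3 -m jog '[[0,0,0,1,0,0,0.4],[0,0,0,1,0,0,0.4],[0,0,0,1,0,0,0.4],[0,0,0,1,0,0,0.4],[0,0,0,1,0,0,0.4]]' >/dev/null && python3 -m jog '[[0,0,0,1,0,0,0.4],[0,0,0,1,0,0,0.4],[0,0,0,1,0,0,0.4],[0,0,0,1,0,0,0.4],[0,0,0,1,0,0,0.4]]' >/dev/null && python3 -m jog '[[0,0,0,1,0,0,0.4],[0,0,0,1,0,0,0.4],[0,0,0,1,0,0,0.4],[0,0,0,1,0,0,0.4],[0,0,0,1,0,0,0.4]]' >/dev/null && python3 -m jog '[[0,0,0,1,0,0,0.4],[0,0,0,1,0,0,0.4],[0,0,0,1,-0.37,0,0.4],[0,0,0,1,-0.37,0,0.4],[0,0,0,1,0,0,0.4]]'
python3 go.py .450 -.025 .03 -24.5
```

```text
t: 4.03
tool_pos: [0.4474, -0.0291, 0.2315]
tool_rot: [2.642, 1.699, 0.001]
contact_force: [-0.4, 0.7, -0.8]
opening: 0.0598
grip_force: 0.0
t 4.03 pos [ 0.4474 -0.0291  0.2315] dir -24.49 turn rows 0.0 shift x,y,z /30mm [0.16 0.02 6.72] tilt(deg) [ 0.05 -0.01 -0.  ] F [-0.4  0.7 -0.8] open 0.0598 grip 0.0 q6 0.2
```

```bash
python3 -m jog '[[0,0,0,0.16,0,1,0.4],[0,0,0,0,0,1,0.4],[0,0,0,0,0,1,0.4],[0,0,0,0,0,1,0.4],[0,0,0,0,0,1,0.4]]' >/dev/null && python3 -m jog '[[0,0,0,0,0,1,0.4],[0,0,0,0,0,0.7,0.4],[0,0,0,0,0,0,-0.5],[0,0,0,0,0,0,-0.5],[0,0,0,0,0,0,-0.5]]' 35 && python3 -m jog '[[0,0,0,0,0,0,-0.5],[0,0,0,0,0,0,-0.5]]'
python3 go.py .450 -.025 .20 -24.5
```

```text
t: 5.28
tool_pos: [0.4504, -0.0261, 0.0315]
tool_rot: [2.641, 1.699, 0.002]
contact_force: [0.9, 0.5, -1.4]
opening: 0.0339
grip_force: 39.0
t: 5.52
tool_pos: [0.4497, -0.0259, 0.0307]
tool_rot: [2.642, 1.699, 0.001]
contact_force: [-1.2, 0.5, -1.5]
opening: 0.0333
grip_force: 39.0
t 5.53 pos [ 0.4497 -0.0259  0.0307] dir -24.5 turn rows 0.0 shift x,y,z /30mm [ 0.03  0.   -5.64] tilt(deg) [ 0.04 -0.01 -0.  ] F [-1.2  0.5 -1.5] open 0.0333 grip 39.0 q6 0.2
```

```bash
python3 -m jog '[[0,0,0,0,0,-1,-0.5],[0,0,-0.7,0,0,-1,-0.5],[0,0,-1,0,0,-1,-0.5],[0,0,-1,0,0,-1,-0.5],[0,0,-1,0,0,-1,-0.5]]' >/dev/null && python3 -m jog '[[0,0,-1,0,0,-0.7,-0.5],[0,0,0,0,0,0,-0.5]]'
python3 go.py .6503 -.0934 .20 -1
python3 - <<'E'
from h import *
T,S=Cam("top"),Cam("scene")
p,k,A=lid(T,"yel",(300,240),130);q,k2,A2=lid(S,"yel",(277,130),130)
print(p,A,q,A2,tri(T,p,S,q))
E
```

```text
t: 6.4
tool_pos: [0.4506, -0.0261, 0.2034]
tool_rot: [2.239, 2.198, 0.004]
contact_force: [0.4, -0.9, -1.2]
opening: 0.0336
grip_force: 39.1
t 6.4 pos [ 0.4506 -0.0261  0.2034] dir -1.06 turn rows -0.01 shift x,y,z /30mm [-2.13  6.69  0.14] tilt(deg) [ 0.25  0.05 -0.  ] F [ 0.4 -0.9 -1.2] open 0.0336 grip 39.1 q6 -0.2Traceback (most recent call last):
  File "<stdin>", line 3, in <module>
  File "h.py", line 26, in lid
    k=min(cs,key=lambda k:np.linalg.norm(k[:,0].mean(0)-near))
ValueError: min() iterable argument is empty
```

```bash
python3 -m jog '[[0,0,0,-0.3,0.95,0,-0.5],[0,0,0,-0.3,0.95,0,-0.5],[0,0,0,-0.3,0.95,0,-0.5],[0,0,0,-0.3,0.95,0,-0.5],[0,0,0,-0.3,0.95,0,-0.5]]' >/dev/null && python3 -m jog '[[0,0,0,-0.3,0.95,0,-0.5],[0,0,0,-0.3,0.95,0,-0.5],[0,0,0,0,0,0,-0.5]]'
python3 go.py .6503 -.0934 .082 -1
python3 - <<'E'
from h import *
T,S=Cam("top"),Cam("scene")
cv2.imwrite("pics/s2.png",cv2.resize(S.img[100:280,150:330][:,:,::-1],(600,600),interpolation=cv2.INTER_CUBIC))
E
```

```text
t: 7.5
tool_pos: [0.6479, -0.0927, 0.1985]
tool_rot: [-2.24, -2.198, 0.003]
contact_force: [-0.1, 0.4, -1.1]
opening: 0.0338
grip_force: 39.1
t 7.5 pos [ 0.6479 -0.0927  0.1985] dir -1.08 turn rows -0.02 shift x,y,z /30mm [-0.03  0.09  3.88] tilt(deg) [-0.21 -0.05  0.  ] F [-0.1  0.4 -1.1] open 0.0338 grip 39.1 q6 -0.24
```

View pics/s2.png

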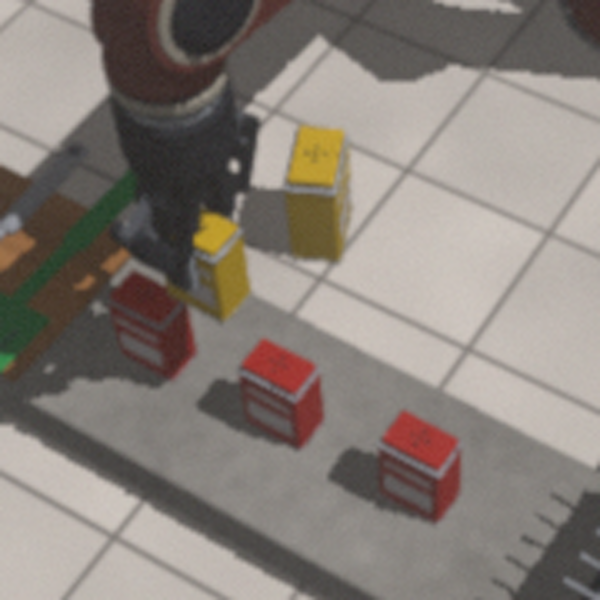

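The crop shows the yellow tin held upright by the gripper at crop (215,265), above and between tin_e and tin_c. It can be lowered.

```bash
python3 -m jog '[[0,0,0,0,0.09,1,-0.5],[0,0,0,0,0,1,-0.5],[0,0,0,0,0,1,-0.5],[0,0,0,0,0,0.5,-0.5],[0,0,0,0,0,0,-0.5]]' >/dev/null; python3 go.py .6503 -.0934 .082 -1;python3 -m jog '[[0,0,0,0,0,0.2,-0.5],[0,0,0,0,0,0.2,-0.5],[0,0,0,0,0,0,-0.5]]'; python3 go.py .6503 -.0934 .082 -1
```

```text
t 8.22 pos [ 0.6491 -0.0919  0.0948] dir -1.0 turn rows 0.0 shift x,y,z /30mm [-0.05  0.04  0.43] tilt(deg) [-0.17 -0.04  0.  ] F [ 0.  -0.5 -0.9] open 0.0336 grip 39.1 q6 -0.24
t: 8.6
tool_pos: [0.6504, -0.0924, 0.0842]
tool_rot: [-2.241, -2.202, 0.0]
contact_force: [-0.0, -0.6, -1.6]
opening: 0.0335
grip_force: 39.1
t 8.6 pos [ 0.6504 -0.0924  0.0842] dir -1.0 turn rows -0.0 shift x,y,z /30mm [-0.03 -0.    0.07] tilt(deg) [-0.02 -0.    0.  ] F [-0.  -0.6 -1.6] open 0.0335 grip 39.1 q6 -0.24
```

```bash
python3 -m jog '[[0,0,0,0,0,0.05,-0.5],[0,0,0,0,0,0.04,-0.5],[0,0,0,0,0,0,-0.5]]'; python3 go.py .6503 -.0934 .082 -1; python3 -m jog '[[0,0,0,0,0,0,0.4],[0,0,0,0,0,0,0.4],[0,0,0,0,0,0,0.4],[0,0,0,0,0,-0.5,0.4],[0,0,0,0,0,-1,0.4]]' >/dev/null; python3 -m jog '[[0,0,0,0,0,-1,0.4],[0,0,0,0,0,-1,0.4],[0,0,0,0,0,-1,0.4],[0,0,0,0,0,-0.5,0.4]]'; python3 go.py .513 .344 .23 -1.5
```

```text
t: 8.98
tool_pos: [0.6505, -0.0924, 0.0816]
tool_rot: [-2.241, -2.202, 0.0]
contact_force: [-0.5, 1.3, -1.5]
opening: 0.0335
grip_force: 39.1
t 8.97 pos [ 0.6505 -0.0924  0.0816] dir -1.0 turn rows 0.0 shift x,y,z /30mm [-0.03 -0.01 -0.01] tilt(deg) [-0.01 -0.    0.  ] F [-0.5  1.3 -1.5] open 0.0335 grip 39.1 q6 -0.24
t: 10.1
tool_pos: [0.6516, -0.0926, 0.2353]
tool_rot: [2.238, 2.199, 0.004]
contact_force: [-0.1, -0.7, -0.6]
opening: 0.0597
grip_force: 0.0
t 10.1 pos [ 0.6516 -0.0926  0.2353] dir -1.0 turn rows 0.1 shift x,y,z /30mm [14.43 -5.    0.14] tilt(deg) [ 0.26  0.06 -0.  ] F [-0.1 -0.7 -0.6] open 0.0597 grip 0.0 q6 -0.24
```

```bash
python3 -m jog '[[0,0,0,0.96,-0.33,0,0.65],[0,0,0,0.96,-0.33,0,0.65],[0,0,0,0.96,-0.33,0,0.65],[0,0,0,0.96,-0.33,0,0.65],[0,0,0,0.96,-0.33,0,0.65]]' >/dev/null;python3 -m jog '[[0,0,0,0.96,-0.33,0,0.65],[0,0,0,0.96,-0.33,0,0.65],[0,0,0,0.96,-0.33,0,0.65],[0,0,0,0.96,-0.33,0,0.65],[0,0,0,0.96,-0.33,0,0.65]]' >/dev/null;python3 -m jog '[[0,0,0,0.96,-0.33,0,0.65],[0,0,0,0.96,-0.33,0,0.65],[0,0,0,0.96,-0.33,0,0.65],[0,0,0,0.96,-0.33,0,0.65],[0,0,0,0.96,-0.33,0,0.65]]' >/dev/null;python3 -m jog '[[0,0,0.1,0,0,0,0.65]]'
python3 go.py .513 .343 .10 -1.5
python3 - <<'E'
from h import *
T,S=Cam("top"),Cam("scene")
for n,col,pt,ps,v in(("yel","yel",(335,168),(214,199),130),("tin_a","red",(258,165),(276,231),None),("tin_c","red",(310,167),(233,209),None),("tin_e","red",(361,170),(194,188),None)):
    p,k,A=lid(T,col,pt,v);q,k2,A2=lid(S,col,ps,v);X=tri(T,p,S,q)
    print(n,p.round(1),A,q.round(1),A2,X.round(4),T.plane(p,.128).round(4))
E
```

```text
t: 12.1
tool_pos: [0.5087, 0.3435, 0.2314]
tool_rot: [-2.247, -2.195, 0.001]
contact_force: [-0.3, -0.8, -0.8]
opening: 0.0708
grip_force: 0.0
t 12.1 pos [0.5087 0.3435 0.2314] dir -1.36 turn rows 0.03 shift x,y,z /30mm [-0.01  0.15  4.38] tilt(deg) [-0.04  0.01 -0.  ] F [-0.3 -0.8 -0.8] open 0.0708 grip 0.0 q6 0.5
yel [334.5 168.5] 239.0 [213.9 199.3] 188.0 [ 0.6501 -0.0914  0.125 ] [[ 0.6495 -0.0909  0.128 ]]
tin_a [257.7 164.9] 232.0 [275.6 231.4] 192.0 [0.6531 0.0892 0.1264] [[0.6524 0.09   0.128 ]]
tin_c [309.7 167.3] 231.0 [233.1 209.4] 165.0 [ 0.6511 -0.0331  0.1253] [[ 0.6505 -0.0324  0.128 ]]
tin_e [360.8 169.7] 221.0 [193.7 188.7] 143.0 [ 0.6492 -0.1539  0.1253] [[ 0.6486 -0.153   0.128 ]]
```

```bash
python3 -m jog '[[0,0,0,0,0.15,1,0.65],[0,0,0,0,0,1,0.65],[0,0,0,0,0,1,0.65],[0,0,0,0,0,0,0.65]]' ; python3 go.py .513 .343 .096 -1.5;python3 -m jog '[[0,0,0,0,0,0.5,0.65],[0,0,0,0,0,0.5,0.65],[0,0,0,0,0,0.4,0.65],[0,0,0,0,0,0,0.65]]';python3 go.py .513 .343 .096 -1.5; python3 -m jog '[[0,0,0,0,0,0,-0.2],[0,0,0,0,0,0,-0.2],[0,0,0,0,0,0,-0.2],[0,0,0,0,0,0,-0.2]]';python3 go.py .513 .343 .23 -1.5
```

```text
t: 12.7
tool_pos: [0.5126, 0.3399, 0.1383]
tool_rot: [-2.251, -2.189, 0.01]
contact_force: [-0.2, 0.2, -0.6]
opening: 0.0708
grip_force: 0.0
t 12.7 pos [0.5126 0.3399 0.1383] dir -1.58 turn rows -0.02 shift x,y,z /30mm [0.11 0.02 1.41] tilt(deg) [-0.32  0.19 -0.  ] F [-0.2  0.2 -0.6] open 0.0708 grip 0.0 q6 0.49
t: 13.2
tool_pos: [0.5137, 0.3423, 0.0996]
tool_rot: [-2.25, -2.192, 0.001]
contact_force: [-3.4, -0.3, 1.8]
opening: 0.0706
grip_force: 1.1
t 13.2 pos [0.5137 0.3423 0.0996] dir -1.49 turn rows 0.0 shift x,y,z /30mm [ 0.02 -0.02  0.12] tilt(deg) [-0.05  0.   -0.  ] F [-3.4 -0.3  1.8] open 0.0706 grip 1.1 q6 0.49
t: 13.7
tool_pos: [0.5144, 0.3421, 0.0997]
tool_rot: [2.25, 2.192, 0.001]
contact_force: [1.3, 0.7, 0.2]
opening: 0.051
grip_force: 37.3
t 13.7 pos [0.5144 0.3421 0.0997] dir -1.5 turn rows -0.0 shift x,y,z /30mm [ 0.03 -0.04 -4.34] tilt(deg) [ 0.03 -0.02 -0.  ] F [1.3 0.7 0.2] open 0.051 grip 37.3 q6 0.49
```

```bash
python3 -m jog '[[0,0,0,0,0,-0.5,-0.2],[0,0,0,0,0,-1,-0.2],[0,0,0,0,0,-1,-0.2],[0,0,0,0,0,-1,-0.2],[0,0,0,0,0,-0.8,-0.2]]' ; python3 go.py .45 .10 .23 -1
```

```text
t: 14.32
tool_pos: [0.5142, 0.3421, 0.2309]
tool_rot: [2.25, 2.192, 0.002]
contact_force: [0.6, -0.6, -1.5]
opening: 0.0517
grip_force: 37.1
t 14.32 pos [0.5142 0.3421 0.2309] dir -1.5 turn rows -0.1 shift x,y,z /30mm [-8.1  -2.    0.02] tilt(deg) [ 0.07 -0.04 -0.  ] F [ 0.6 -0.6 -1.5] open 0.0517 grip 37.1 q6 0.49
```

```bash
python3 -m jog '[[0,0,-0.1,-0.9,-0.2,0,-0.2],[0,0,0,-0.9,-0.2,0,-0.2],[0,0,0,-0.9,-0.2,0,-0.2],[0,0,0,-0.9,-0.2,0,-0.2],[0,0,0,-0.9,-0.2,0,-0.2]]'>/dev/null; python3 -m jog '[[0,0,0,-0.9,-0.25,0,-0.2],[0,0,0,-0.9,-0.25,0,-0.2],[0,0,0,-0.9,-0.25,0,-0.2],[0,0,0,-0.9,-0.25,0,-0.2],[0,0,0,0,0,1,-0.2]]'>/dev/null; python3 -m jog '[[0,0,0,0,0,1,-0.2],[0,0,0,0,0,1,-0.2],[0,0,0,0,0,1,-0.2],[0,0,0,0,0,1,-0.2],[0,0,0,0,0,0.5,-0.2]]'; python3 go.py .45 .10 .0425 -1; python3 -m jog '[[0,0,0,0,0,0.2,-0.2],[0,0,0,0,0,0,-0.2]]';python3 go.py .45 .10 .0425 -1;
```

```text
t: 16.2
tool_pos: [0.4486, 0.1001, 0.0623]
tool_rot: [-2.24, -2.201, 0.003]
contact_force: [-0.2, 0.4, -1.5]
opening: 0.0512
grip_force: 37.2
t 16.2 pos [0.4486 0.1001 0.0623] dir -1.0 turn rows 0.0 shift x,y,z /30mm [-0.    0.05  0.66] tilt(deg) [-0.14  0.01 -0.  ] F [-0.2  0.4 -1.5] open 0.0512 grip 37.2 q6 0.07
t: 16.45
tool_pos: [0.4501, 0.1002, 0.0583]
tool_rot: [2.24, 2.202, 0.001]
contact_force: [0.6, 0.3, -1.1]
opening: 0.0515
grip_force: 37.2
t 16.45 pos [0.4501 0.1002 0.0583] dir -1.0 turn rows -0.0 shift x,y,z /30mm [-0.01 -0.    0.53] tilt(deg) [ 0.05 -0.   -0.  ] F [ 0.6  0.3 -1.1] open 0.0515 grip 37.2 q6 0.07
```

```bash
python3 -m jog '[[0,0,0,0,0,0.25,-0.2],[0,0,0,0,0,0.2,-0.2],[0,0,0,0,0,0,-0.2],[0,0,0,0,0,0,-0.2]]';python3 go.py .45 .10 .0425 -1; python3 -m jog '[[0,0,0,0,0,0.08,-0.2],[0,0,0,0,0,0,-0.2],[0,0,0,0,0,0,-0.2]]'
```

```text
t: 16.95
tool_pos: [0.4497, 0.1002, 0.0442]
tool_rot: [-2.241, -2.202, -0.0]
contact_force: [-0.0, -0.8, -0.5]
opening: 0.0514
grip_force: 37.2
t 16.95 pos [0.4497 0.1002 0.0442] dir -1.0 turn rows -0.0 shift x,y,z /30mm [-0.01  0.01  0.06] tilt(deg) [ 0. -0. -0.] F [-0.  -0.8 -0.5] open 0.0514 grip 37.2 q6 0.07
t: 17.32
tool_pos: [0.4496, 0.1002, 0.0417]
tool_rot: [-2.241, -2.202, 0.0]
contact_force: [-0.3, 0.5, -0.7]
opening: 0.0516
grip_force: 37.3
```

```bash
python3 -m jog '[[0,0,0,0,0,0,0.6],[0,0,0,0,0,0,0.6],[0,0,0,0,0,-0.5,0.6],[0,0,0,0,0,-1,0.6],[0,0,0,0,0,-1,0.5]]' >/dev/null; python3 -m jog '[[0,0,1,0,0,-0.5,0.4],[0,0,1,0,0,0,0.4],[0,0,1,0,0,0,0.4],[0,0,1,0,0,0,0.4],[0,0,1,0,0,0,0.4]]' >/dev/null;python3 -m jog '[[0,0,1,0,0,0,0.4],[0,0,1,0,0,0,0.4],[0,0,1,0,0,0,0.4],[0,0,1,0,0,0,0.4],[0,0,1,0,0,0,0.4]]' >/dev/null;python3 -m jog '[[0,0,1,0,0,0,0.4],[0,0,1,0,0,0,0.4],[0,0,1,0,0,0,0.4],[0,0,1,0,0,0,0.4],[0,0,1,0,0,0,0.4]]' >/dev/null;python3 -m jog '[[0,0,1,0,0,0,0.4],[0,0,1,0,0,0,0.4],[0,0,1,0,0,0,0.4],[0,0,0,0,0,0,0.4]]'; python3 go.py .4497 .1002 .0307 89
python3 - <<'E'
from h import *
S=Cam("scene");T=Cam("top")
print(S.proj([.45,.1,.078]),T.proj([.45,.1,.078]))
u,v=S.proj([.45,.1,.04])[0].astype(int)
a=cv2.resize(S.img[v-60:v+60,u-60:u+60][:,:,::-1],(400,400),interpolation=cv2.INTER_CUBIC)
u,v=T.proj([.45,.1,.04])[0].astype(int)
b=cv2.resize(T.img[v-60:v+60,u-60:u+60][:,:,::-1],(400,400),interpolation=cv2.INTER_CUBIC)
cv2.imwrite("pics/s3.png",np.hstack([a,b]))
E
```

```text
t: 20.32
tool_pos: [0.45, 0.1002, 0.1328]
tool_rot: [-3.141, 0.026, -0.002]
contact_force: [-0.1, 0.9, 0.3]
opening: 0.0598
grip_force: 0.0
t 20.32 pos [0.45   0.1002 0.1328] dir -90.94 turn rows 0.01 shift x,y,z /30mm [-0.02  0.    3.4 ] tilt(deg) [-0.01 -0.09  0.  ] F [-0.1  0.9  0.3] open 0.0598 grip 0.0 q6 1.64
[[318.07662167 187.20600323]] [[251.64075078 250.82728466]]
```

View pics/s3.png

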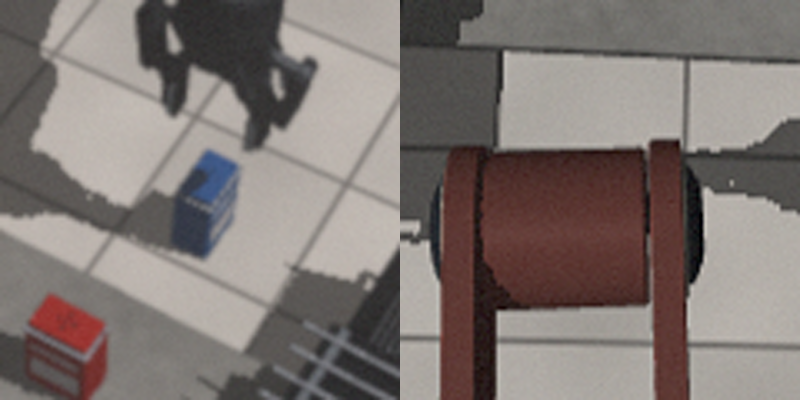

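The blue tin stands upright on the counter at crop (208,205), under the open gripper, which is turned across its 34 mm depth. Next I regrasp it.

```bash
python3 -m jog '[[0,0,0,0,0,1,0.4],[0,0,0,0,0,1,0.4],[0,0,0,0,0,1,0.4],[0,0,0,0,0,0.4,0.4],[0,0,0,0,0,0,0.4]]' >/dev/null; python3 -m jog '[[0,0,0,0,0,0,-0.5],[0,0,0,0,0,0,-0.5],[0,0,0,0,0,0,-0.5],[0,0,0,0,0,0,-0.5],[0,0,0,0,0,0,-0.5]]';python3 go.py .4497 .1002 .20 -1
```

```text
t: 21.68
tool_pos: [0.451, 0.1003, 0.0313]
tool_rot: [-3.141, 0.027, -0.005]
contact_force: [-1.1, 1.2, 5.9]
opening: 0.0338
grip_force: 37.3
t 21.68 pos [0.451  0.1003 0.0313] dir -90.99 turn rows -18.0 shift x,y,z /30mm [-0.   -0.03 -5.62] tilt(deg) [ 0.16 -0.01 -0.  ] F [-1.1  1.2  5.9] open 0.0338 grip 37.3 q6 1.65
```

```bash
python3 -m jog '[[0,0,0,0,0,-0.5,-0.5],[0,0,-1,0,0,-1,-0.5],[0,0,-1,0,0,-1,-0.5],[0,0,-1,0,0,-1,-0.5],[0,0,-1,0,0,-1,-0.5]]' >/dev/null; python3 -m jog '[[0,0,-1,0,0,-1,-0.5],[0,0,-1,0,0,-0.3,-0.5],[0,0,-1,0,0,0,-0.5],[0,0,-1,0,0,0,-0.5],[0,0,-1,0,0,0,-0.5]]' >/dev/null; python3 -m jog '[[0,0,-1,0,0,0,-0.5],[0,0,-1,0,0,0,-0.5],[0,0,-1,0,0,0,-0.5],[0,0,-1,0,0,0,-0.5],[0,0,-1,0,0,0,-0.5]]' >/dev/null; python3 -m jog '[[0,0,-1,0,0,0,-0.5],[0,0,-1,0,0,0,-0.5],[0,0,-1,0,0,0,-0.5],[0,0,-1,0,0,0,-0.5],[0,0,0,0,0,0,-0.5]]';python3 go.py .6524 .0285 .20 -1
```

```text
t: 24.18
tool_pos: [0.4492, 0.1001, 0.2038]
tool_rot: [-2.242, -2.201, 0.001]
contact_force: [0.2, -0.5, -2.3]
opening: 0.0338
grip_force: 36.4
t 24.18 pos [0.4492 0.1001 0.2038] dir -1.06 turn rows -0.01 shift x,y,z /30mm [-2.27  6.81  0.12] tilt(deg) [-0.02  0.   -0.  ] F [ 0.2 -0.5 -2.3] open 0.0338 grip 36.4 q6 0.08
```

```bash
python3 -m jog '[[0,0,0,-0.32,0.97,0,-0.5],[0,0,0,-0.32,0.97,0,-0.5],[0,0,0,-0.32,0.97,0,-0.5],[0,0,0,-0.32,0.97,0,-0.5],[0,0,0,-0.32,0.97,0,-0.5]]' >/dev/null && python3 -m jog '[[0,0,0,-0.32,0.97,0,-0.5],[0,0,0,-0.32,0.97,0,-0.5],[0,0,0,0,0,0,-0.5],[0,0,0,0,0,0,-0.5]]'
python3 go.py .6524 .0285 .0823 -1
python3 - <<'E'
from h import *
S=Cam("scene");u,v=S.proj([.652,.0285,.15])[0].astype(int)
cv2.imwrite("pics/s4.png",cv2.resize(S.img[v-70:v+70,u-70:u+70][:,:,::-1],(560,560),interpolation=cv2.INTER_CUBIC))
E
```

```text
t: 25.3
tool_pos: [0.6515, 0.0296, 0.2034]
tool_rot: [-2.241, -2.2, 0.001]
contact_force: [1.3, 0.6, -1.1]
opening: 0.0339
grip_force: 36.4
t 25.3 pos [0.6515 0.0296 0.2034] dir -1.04 turn rows -0.01 shift x,y,z /30mm [-0.04  0.04  4.04] tilt(deg) [-0.07 -0.01  0.  ] F [ 1.3  0.6 -1.1] open 0.0339 grip 36.4 q6 -0.05
```

View pics/s4.png

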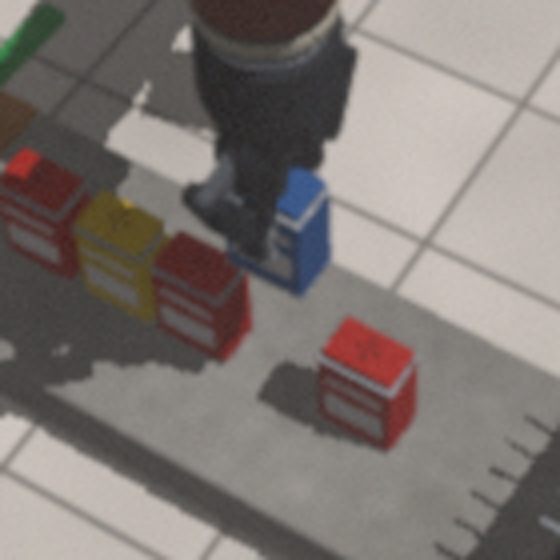

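The blue tin is held upright at crop (290,230) above the a–c gap. The yellow one stands neatly in line at (122,245). Next I lower the blue tin.

```bash
python3 -m jog '[[0,0,0,-0.04,0.03,1,-0.5],[0,0,0,0,0,1,-0.5],[0,0,0,0,0,1,-0.5],[0,0,0,0,0,0.5,-0.5],[0,0,0,0,0,0,-0.5]]' >/dev/null; python3 -m jog '[[0,0,0,0,0,0.25,-0.5],[0,0,0,0,0,0.13,-0.5],[0,0,0,0,0,0,-0.5],[0,0,0,0,0,0,-0.5]]'; python3 go.py .6524 .0285 .0815 -1
```

```text
t: 26.48
tool_pos: [0.6533, 0.0282, 0.0877]
tool_rot: [2.24, 2.202, 0.001]
contact_force: [0.4, 0.1, -1.4]
opening: 0.0338
grip_force: 36.4
t 26.48 pos [0.6533 0.0282 0.0877] dir -1.0 turn rows -0.0 shift x,y,z /30mm [ 0.01 -0.03  0.21] tilt(deg) [ 0.04  0.   -0.  ] F [ 0.4  0.1 -1.4] open 0.0338 grip 36.4 q6 -0.05
```

```bash
python3 -m jog '[[0,0,0,0,-0.02,0.1,-0.5],[0,0,0,0,0,0.08,-0.5],[0,0,0,0,0,0,-0.5],[0,0,0,0,0,0,-0.5]]'; python3 go.py .6524 .0285 .0815 -1;python3 -m jog '[[0,0,0,0,0,0,0.4],[0,0,0,0,0,0,0.4],[0,0,0,0,0,0,0.4],[0,0,0,0,0,-0.5,0.4],[0,0,0,0,0,-1,0.4]]' >/dev/null; python3 -m jog '[[0,0,0,0,0,-1,0.4],[0,0,0,0,0,-1,0.4],[0,0,0,0,0,-1,0.4],[0,0,0,0,0,-1,0.4]]'; python3 go.py .34 .31 .14 -1
```

```text
t: 26.98
tool_pos: [0.6524, 0.0283, 0.0818]
tool_rot: [-2.241, -2.202, 0.0]
contact_force: [-0.0, -0.2, -0.7]
opening: 0.0338
grip_force: 36.4
t 26.98 pos [0.6524 0.0283 0.0818] dir -1.0 turn rows 0.0 shift x,y,z /30mm [0.01 0.   0.01] tilt(deg) [-0.01 -0.    0.  ] F [-0.  -0.2 -0.7] open 0.0338 grip 36.4 q6 -0.05
t: 28.1
tool_pos: [0.6525, 0.0282, 0.2494]
tool_rot: [2.24, 2.201, 0.002]
contact_force: [-0.2, 0.1, -0.1]
opening: 0.0596
grip_force: 0.0
t 28.1 pos [0.6525 0.0282 0.2494] dir -1.0 turn rows 0.0 shift x,y,z /30mm [  9.21 -10.59   3.63] tilt(deg) [ 0.09  0.01 -0.  ] F [-0.2  0.1 -0.1] open 0.0596 grip 0.0 q6 -0.05
```

```bash
python3 - <<'E'
from h import *
T,S=Cam("top"),Cam("scene")
for n,col,pt,ps,v in(("yel","yel",(335,168),(214,199),None),("blue","blue",(284,166),(254,220),None),("tin_a","red",(258,165),(276,231),None),("tin_c","red",(310,167),(233,209),None),("tin_e","red",(361,170),(194,188),None)):
  try:
    q,k2,A2=lid(S,col,ps,v);print(n,q.round(1),A2,"scene@.1255",S.plane(q,.1255).round(4))
    p,k,A=lid(T,col,pt,v);print(p.round(1),A,tri(T,p,S,q).round(4))
  except Exception as e: print(n,e)
print("corner+y",tri(T,(127.5,257.5),S,(426.8,210.5)).round(4),"corner-y",tri(T,(184,261),S,(385.5,190)).round(4))
print("on z=.152: top",T.plane([(127.5,257.5),(184,261)],.152).round(4).tolist(),"scene",S.plane([(426.8,210.5),(385.5,190)],.152).round(4).tolist())
a=cv2.resize(T.img[190:280,100:220][:,:,::-1],(533,400),interpolation=cv2.INTER_CUBIC);b=cv2.resize(S.img[180:260,360:440][:,:,::-1],(267,267),interpolation=cv2.INTER_CUBIC)
o=np.zeros((400,800,3),np.uint8);o[:,:533]=a;o[:267,533:]=b;cv2.imwrite("pics/p5.png",np.clip(o.astype(float)*2,0,255).astype(np.uint8))
E
```

```text
yel min() iterable argument is empty
blue [253.4 220.1] 168.0 scene@.1255 [[0.6526 0.0259 0.1255]]
blue min() iterable argument is empty
tin_a [275.6 231.7] 176.0 scene@.1255 [[0.6536 0.0887 0.1255]]
[263.8 165.6] 88.0 [0.6507 0.0811 0.1163]
tin_c [233.  209.5] 160.0 scene@.1255 [[ 0.6519 -0.0334  0.1255]]
[307.1 167.2] 169.0 [ 0.6522 -0.0293  0.1282]
tin_e [233.  209.5] 160.0 scene@.1255 [[ 0.6519 -0.0334  0.1255]]
[307.1 167.2] 169.0 [ 0.6522 -0.0293  0.1282]
corner+y [0.43   0.3756 0.1477] corner-y [0.4216 0.2588 0.1404]
on z=.152: top [[0.4305, 0.3737, 0.152], [0.4259, 0.2476, 0.152]] scene [[0.4332, 0.376, 0.152], [0.4265, 0.2676, 0.152]]
```

View pics/p5.png

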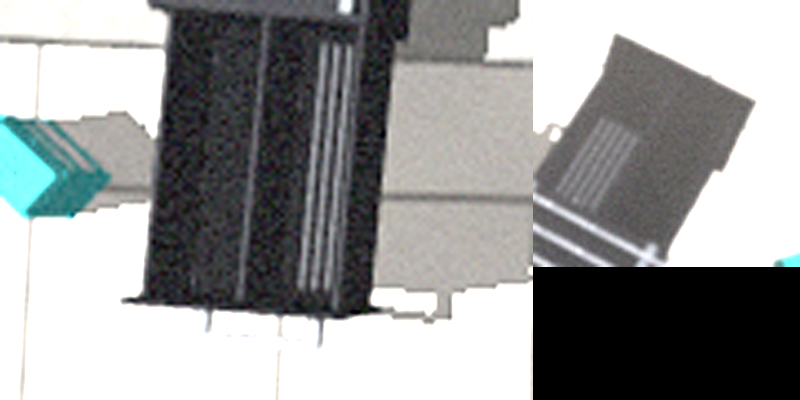

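The panel's top corners are at crop (125,300) and (378,310), which gives x ≈ 0.428, y 0.26–0.374, z ≈ 0.15. The handle sits in front of it. I'll push the panel with shut fingers above the handle.

```bash
python3 -m jog '[[0,0,0,0.88,-0.84,0,-1],[0,0,0,0.88,-0.84,0,-1],[0,0,0,0.88,-0.84,0,-1],[0,0,0,0.88,-0.84,0,-1],[0,0,0,0.88,-0.84,0,-1]]' 20 >/dev/null; python3 -m jog '[[0,0,0,0.88,-0.84,0,-1],[0,0,0,0.88,-0.84,0,-1],[0,0,0,0.88,-0.84,0,-1],[0,0,0,0.88,-0.84,0,-1],[0,0,0,0.88,-0.84,0,-1]]' >/dev/null;python3 -m jog '[[0,0,0,0.88,-0.84,0,-1],[0,0,0,0,0,0,-1],[0,0,0,0,0,0,-1]]'; python3 go.py .37 .318 .118 -1.2
python3 - <<'E'
from h import *
T,S=Cam("top"),Cam("scene")
for n,col,pt,ps,v in(("yel","yel",(335,168),(214,199),130),("blue","blue",(284,166),(254,220),None),("tin_a","red",(258,165),(276,231),None),("tin_c","red",(310,167),(233,209),None),("tin_e","red",(361,170),(194,188),None)):
    p,k,A=lid(T,col,pt,v);q,k2,A2=lid(S,col,ps,v)
    m=np.zeros(T.hsv.shape[:2],np.uint8);cv2.drawContours(m,[k[:,None]],-1,255,-1)
    P=T.plane(np.argwhere(m)[:,::-1],.128)[:,:2];P-=P.mean(0);d=np.linalg.eigh(P.T@P)[1][:,1]
    print(n,A,A2,tri(T,p,S,q).round(4),np.degrees(np.arctan(d[1]/d[0])).round(1))
E
```

```text
t: 29.82
tool_pos: [0.3803, 0.3231, 0.2464]
tool_rot: [2.24, 2.202, -0.001]
contact_force: [-0.1, 0.3, 0.3]
opening: -0.0
grip_force: 0.0
t 29.82 pos [0.3803 0.3231 0.2464] dir -0.99 turn rows 0.04 shift x,y,z /30mm [-0.17 -0.34  4.28] tilt(deg) [-0.01  0.04 -0.  ] F [-0.1  0.3  0.3] open -0.0 grip 0.0 q6 0.57
yel 247.0 179.0 [ 0.6505 -0.091   0.1265] 88.1
blue 231.0 166.0 [0.6519 0.0261 0.1244] 88.7
tin_a 226.0 177.0 [0.6535 0.0896 0.1262] 89.6
tin_c 231.0 161.0 [ 0.6512 -0.0332  0.1251] 89.4
tin_e 221.0 147.0 [ 0.6493 -0.1541  0.1252] 88.9
```

All five tins stand on the line, square and unmoved. Now for the tray.

```bash
python3 -m jog '[[0,0,0,-0.17,-0.34,1,-1],[0,0,0,0,0,1,-1],[0,0,0,0,0,1,-1],[0,0,0,0,0,1,-1],[0,0,0,0,0,0.2,-1]]';python3 -m jog '[[0,0,0,0,0.5,0,-1],[0,0,0,0,0.5,0,-1],[0,0,0,0,0.5,0,-1],[0,0,0,0,0.5,0,-1],[0,0,0,0,0.5,0,-1]]';python3 -m jog '[[0,0,0,0,0.5,0,-1],[0,0,0,0,0.5,0,-1],[0,0,0,0,0.5,0,-1]]'; python3 go.py .555 .315 .118 -1.2
```

```text
t: 30.55
tool_pos: [0.3692, 0.317, 0.1184]
tool_rot: [-2.242, -2.2, 0.007]
contact_force: [-0.3, 0.4, -0.1]
opening: -0.0001
grip_force: 0.0
t: 31.18
tool_pos: [0.4461, 0.3171, 0.1211]
tool_rot: [-2.241, -2.202, 0.0]
contact_force: [-2.0, -0.6, 2.0]
opening: -0.0001
grip_force: 1.0
t: 31.55
tool_pos: [0.4908, 0.3162, 0.1205]
tool_rot: [-2.241, -2.202, 0.001]
contact_force: [-1.8, -1.2, -0.9]
opening: 0.0002
grip_force: 1.0
t 31.55 pos [0.4908 0.3162 0.1205] dir -1.0 turn rows 0.04 shift x,y,z /30mm [0.01 2.14 0.08] tilt(deg) [-0.04  0.03 -0.  ] F [-1.8 -1.2 -0.9] open 0.0002 grip 1.0 q6 0.46
```

Pushing at ~2 N as expected; on towards home, then creeping.

```bash
python3 -m jog '[[0,0,0,0,0.5,0,-1],[0,0,0,0,0.5,0,-1],[0,0,0,0,0.5,0,-1],[0,0,0,0,0.2,0,-1]]' | grep -A3 tool_pos;for i in 1; do python3 -m jog '[[0,0,0,0,0.1,0,-1],[0,0,0,0,0.1,0,-1]]'; python3 -m jog '[[0,0,0,0,0.1,0,-1],[0,0,0,0,0.1,0,-1]]'; done | grep -E "pos|force"
```

```text
tool_pos: [0.5422, 0.3155, 0.121]
tool_rot: [2.241, 2.201, 0.001]
contact_force: [-1.2, -0.4, -0.3]
opening: 0.0002
tool_pos: [0.547, 0.3155, 0.121]
contact_force: [-2.2, -0.4, -0.4]
grip_force: 0.8
tool_pos: [0.553, 0.3153, 0.121]
contact_force: [-1.1, -1.3, 0.0]
grip_force: 0.8
```

```bash
python3 -m jog '[[0,0,0,0,0.1,0,-1],[0,0,0,0,0.1,0,-1]]'| grep -E "pos|contact"; python3 -m jog '[[0,0,0,0,0.1,0,-1],[0,0,0,0,0,0,-1]]'| grep -E "pos|contact"; python3 -m jog '[[0,0,0,0,0.08,0,-1],[0,0,0,0,0,0,-1]]'| grep -E "pos|contact"
```

```text
tool_pos: [0.5592, 0.3152, 0.1209]
contact_force: [-1.1, -1.3, 0.2]
tool_pos: [0.5599, 0.3152, 0.1209]
contact_force: [-9.8, -1.4, 5.2]
tool_pos: [0.56, 0.3151, 0.121]
contact_force: [-19.0, -3.4, 10.8]
```

The tray is at its stop (force rising, x ≈ 0.560 against the expected 0.558). I back off and check.

```bash
python3 -m jog '[[0,0,0,0,-0.5,0,-1],[0,0,0,0,-1,0,-1],[0,0,0,0,-1,0,-1],[0,0,0,0,-1,-0.5,-1],[0,0,0,0,-1,-1,-1]]'| grep -E "t:|pos|contact"; python3 -m jog '[[0,0,0,0.3,-1,-1,-1],[0,0,0,0.5,-1,-1,-1],[0,0,0,0,0,0,-1],[0,0,0,0,0,0,-1]]'| grep -E "t:|pos|contact"
python3 - <<'E'
from h import *
T,S=Cam("top"),Cam("scene")
for n,col,pt,ps,v in(("yel","yel",(335,168),(214,199),130),("blue","blue",(284,166),(254,220),None),("tin_a","red",(258,165),(276,231),None),("tin_c","red",(310,167),(233,209),None),("tin_e","red",(361,170),(194,188),None)):
    p,k,A=lid(T,col,pt,v);q,k2,A2=lid(S,col,ps,v);print(n,A,A2,tri(T,p,S,q).round(4))
cv2.imwrite("pics/f.png",np.vstack([cv2.resize(T.img[110:280,90:480][:,:,::-1],(650,283)),cv2.resize(S.img[130:300,100:490][:,:,::-1],(650,283))]))
E
```

```text
t: 33.92
tool_pos: [0.4279, 0.3172, 0.165]
tool_rot: [-2.24, -2.202, 0.002]
contact_force: [0.3, 0.1, 0.9]
t: 34.42
tool_pos: [0.3701, 0.3424, 0.2254]
tool_rot: [2.24, 2.202, 0.001]
contact_force: [0.2, 0.7, -1.2]
yel 241.0 182.0 [ 0.6507 -0.0912  0.1269]
blue 231.0 162.0 [0.6518 0.0262 0.1244]
tin_a 227.0 175.0 [0.6534 0.0898 0.1261]
tin_c 226.0 159.0 [ 0.6515 -0.0331  0.1254]
tin_e 221.0 143.0 [ 0.6493 -0.154   0.1252]
```

View pics/f.png

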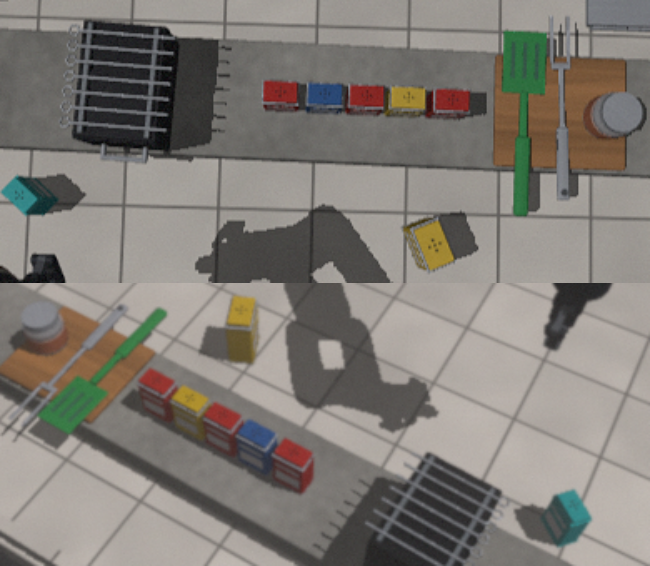

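The row of five is neat (top crop y≈97, from x=280 to 452). The tray is shut, with its handle against the caddy at (123,153), the utensils are untouched and the arm is clear.

```bash
python3 -c "
from station import finish_job
print(finish_job())"
```

```text
the job is handed in; nothing more can be done
None
```

The job is handed in at about 34 s: both tins stand in line in their gaps (yellow between tin_c and tin_e, blue between tin_a and tin_c), the tray is pushed to its stop, and the other items look undisturbed; no verdict came back.

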